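Release the locked UV box with the rod and hang up the ear defenders

ROBOT

A 6-joint arm with a two-finger parallel gripper is mounted at the origin on a cart in front of the work surface, level with it; the furniture and walls round the work are solid. World frame = base frame: x ahead of the robot, y to its left, z up, the work surface at z = 0. Lengths are in mm, angles in rad, forces in N, time in s.
With the tool pointing down it reaches from about 325 to 850 mm from the base axis. Payload 15.5 kg.
Tool frame: the origin (TCP) lies at the very end of the fingers, on their centre line; the grasp point (between the pads) lies 19 mm behind it; z points along the fingers, y is the line along which they close (so a half turn about z gives the same grasp; the last joint's range is limited). The gripper opens to 91 mm and grips with 3 to 60 N. Pads are 32 mm wide; open, the fingers measure 118 mm over their backs; the gripper's body (76 mm by 178 mm) begins 60 mm behind the grasp point.
Start: joints at [-1.419, 0.494, 1.345, -0, 1.302, -0.096], TCP at [153.296, -605.91, 213.915] pointing down, gripper open.
Joint ranges: [-2.91, 2.91], [-0.82, 2.16], [0.22, 2.67], [-1.22, 4.37], [0.12, 2.79], [-3.08, 3.08]. Speed limits (rad/s): [1.89, 1.89, 2.57, 3.01, 3.01, 3.01].

INTERFACE

Orientations are given as [roll, pitch, yaw] about the fixed x, y, z axes, in that order (R = Rz(yaw) Ry(pitch) Rx(roll)).
In Python, from cell import sensors, capture, robot, spotter gives the robot as it stands.
- The arm moves only by the tool arm_command, never from a script. Its argument "series" is one flat list of numbers, 5 for each row, row after row: the shift along the tool's x, y, z in m, then the turn about the tool's z in units of 6 degrees (1.0 is 6 degrees), then the closure, from 0 (fully open) to 1 (shut). In form: [x, y, z, spin, fingers, x, y, z, spin, fingers, ...]. A call has 1 to 12 rows; each row shifts and turns the commanded pose from where the row before left it, along the tool's axes as they then stand; what a row does not reach is not made up. A row lasts 1/10 s, in which the tool goes at most 50 mm and 8.59 degrees, less where a joint would pass 70% of its speed; a pose out of reach is approached as far as the arm can. A call with a gripper value outside its range is refused whole. The fingers move at their own pace and stop on an object; "force" is the grip in N (left out, the last holds). Time passes only in rows, so rows that do not move let the fingers close. It gives the time, the measured TCP pose, the force, the opening and the grip force at its end, in the units of the state.
- sensors.state(): the state, without advancing time (a new reading comes with each control period).
- capture(name): name is "scene" or "top" or "wrist"; returns a dict with "color" (420x560x3 uint8, red, green, blue), "fx", "fy", "cx", "cy" (pixels), "R" (3x3) and "t" (3): a world point X has camera coordinates R X + t. Camera axes: x right, y down, z forward; pixel columns grow to the right and rows downward; lengths in mm; the calibration is good to about 2 mm. A picture is of the moment at which its call begins. There is no depth.
- robot.hand_in(): hands the job in; it is judged then, once.
Trained networks look in the newest picture that a camera, given by its name, has taken for a name from the list of things; names that differ only in an ending like _2 or _b are one class to them, and where a whole thing is asked for, a point or a joint stands for the part that bears it (a point fixed in the world has none). Each returns a list of dicts, best first, with "score" (0 to 1); they miss things now and then, are a little off and sometimes report something else, mostly with a low value. They report only what shows in the picture. A call takes as long as a camera call.
- spotter.cut_out(label, camera): "pixels" (420x560 bool, what is visible of it) and "box" ([left, top, right, bottom] in pixels, round what is visible of it).
- spotter.pinpoint(label, camera): "position" ([row, column] in pixels: a listed point, or the origin of a listed thing).
The state is a dict: "time_s": time; "joints": joint angles; "dq": joint speeds; "joint_efforts": joint torques, N m; "position": TCP position; "ee_rot": TCP orientation; "contact_force": force on the tool from outside, world axes, zero at the start; "torque": the same for the moment, N m; "finger_gap": finger opening in mm; "gripper_force": force on a finger pad.
Only numpy, scipy, OpenCV 4.12 (cv2) and the standard library are available. Lean on these libraries where they do the work, as an engineer would, in place of code of your own. Each camera call takes 0.05 s, during which the arm holds its last target. There are 200 camera calls.

TASK

The UV sanitising box has lost power with its lid locked. Draw the release rod out of its sleeve by the protruding end, lay it down on the desk and let go, take it again by its square handle, and push it through the small round hole in the box's lock housing until the latch gives way and the lid springs open. Then lay the rod back on the desk, take the ear defenders out of the box and leave them hanging over the bar of the rail with one cup on each side, without disturbing the timer, the vial, the dish or the mug.

Things in the scene. Friction and masses are not known exactly. Their poses are not given: they have to be found in the camera images.
- uv_box: White box, 120 x 200 mm (own x, y), rim 125 mm high, under a white hood lid 40 mm deep. Grey lock housing 125 mm high on its -y side (box x -60 to 0, y -160 to -100 mm), covered by a flat ear of the lid. Fixed to the desk. Origin: centre of the tub's underside; +x to the hinge side, away from the robot; +y away from the lock; z up. Walls 5 mm, tub floor 12 mm up.
- release_hole (a point): Centre of the 18 mm round release hole in the outer face of the lock housing (box x -30, y -160, z 85 mm); axes as the box. The rod goes in level along +y of the box. The wall is 6 mm thick, behind it is a free space, and the latch plate (36 mm wide, 75 mm high) waits 40 mm behind the outer face.
- latch_bolt (a joint): Travel of the spring latch along +y of the box, 0 (locked) to 0.012 m (stop). The lid is freed at about 0.008 m; push until about 0.010. It resists with 3 N at first and 7 N at the stop, and springs back when the rod leaves; the lid stays open.
- box_lid (a joint): Angle of the lid about its hinge on the far (+x) rim: 0 closed and locked, 1.75 fully open, leaning back. Once freed, its spring throws it fully open within about a second. Open, it stands 245 mm above the desk beyond the hinge rim; its ear and a 25 mm catch hook stand over the lock housing side, so cross that corner above it.
- rod: Release rod, 170 mm long: steel shaft 12 mm across and 110 mm long, then a black square handle 14 x 14 x 60 mm. Mass about 80 g. Origin: mid-length on its underside when lying (axis 7 mm above it); own -x points to the tip of the shaft. At the start it lies nearly level in the sleeve, handle inside, with 71 mm of shaft sticking out.
- rod_tip (a point): End of the shaft, on the axis (rod x -85 mm).
- rod_handle (a point): Middle of the square handle, on the axis (rod x +55 mm); where to hold it for pushing.
- sleeve: Grey block 105 x 32 x 50 mm fixed to the desk with a flange 58 mm wide, with a blind square bore 20 mm wide, 100 mm deep, its floor 22 mm up (rod axis 29 mm above the desk). Origin: centre of its underside; the bore opens to its own -x, and the rod is drawn out along -x.
- sleeve_mouth (a point): Centre of the bore's mouth, at the rod's axis height; axes as the sleeve.
- ear_defenders: Ear defenders, 150 wide (y), 50 deep (x), 130 mm high, about 0.22 kg: two cups 62 mm high (y 42 to 75 mm each side), wire arms, black crown cushion 20 (x) x 80 (y) x 22 mm (z) on top. Origin: centre of the underside. They stand upright in the tub, arch along the box's y; the cushion's top is 142 mm above the desk, above the open box's rim.
- crown (a point): Centre of the crown cushion (119 mm above the cups' underside); axes as the ear defenders. Pinch its upper part across its 20 mm (along x), fingertips above the cushion's underside, so that the bar stays free.
- crown_under (a point): Centre of the cushion's underside (108 mm above the cups' underside); this rests on the bar.
- cup_a (a point): Middle of the cup on the +y side.
- cup_b (a point): Middle of the cup on the -y side.
- rail: Hanging rail fixed to the desk: base plate 100 x 200 x 8 mm, a level steel bar 16 mm thick along its own y between two posts 160 mm apart, with a ball end 21 mm thick on each post top. Origin: centre of the underside. The arch of the ear defenders goes across the bar.
- bar_mid (a point): Middle of the bar, on its axis, 142 mm above the desk (bar top at 150 mm); y along the bar.
- timer: Bystander: lab timer, 60 x 66 x 19 mm, lying on the desk.
- vial: Bystander: amber vial with white cap, 28 mm across, 64 mm high.
- dish: Bystander: petri dish, 60 mm across, 15 mm high.
- mug: Bystander: mug, 78 mm across, 92 mm high.

How it is judged (in metres and radians):
On the way, in this order (a step that is already met when the one before it is completed fails the run):
1. the rod is out of its sleeve, lies on the desk and is let go (horizontal distance between rod and sleeve above 0.1 m and height (world z) of each of rod_tip, rod_handle below 0.014 m and contact force between the fingers and rod below 0.1 N), for 0.1 s.
2. the rod pushes the latch back through the release hole (value of joint latch_bolt above 0.007 m and y of rod_tip in the frame of release_hole above 0.035 m and horizontal distance between rod_tip and release_hole below 0.08 m).
3. the lid has sprung open (value of joint box_lid above 1.3 rad), for 0.1 s.
At the end, for the whole second after the job is handed in: Lid open (over 1.3 rad); rod lying on the desk; ear defenders hanging at rest on the bar between the posts by the cushion's underside (centre within 40 mm across, 80 mm along, 0-20 mm above the bar's axis), a cup on each side, tilted under 0.5 rad (value of joint box_lid above 1.3 rad and height (world z) of each of rod_tip, rod_handle below 0.018 m and z of crown_under in the frame of bar_mid between 0 and 0.02 m and x of crown_under in the frame of bar_mid between -0.04 and 0.04 m and y of crown_under in the frame of bar_mid between -0.08 and 0.08 m and ((x of cup_a in the frame of bar_mid above 0.02 m and x of cup_b in the frame of bar_mid below -0.02 m) or (x of cup_b in the frame of bar_mid above 0.02 m and x of cup_a in the frame of bar_mid below -0.02 m)) and angle between ear_defenders's own z axis and vertical below 0.5 rad and contact force between ear_defenders and rail above 0.5 N and linear speed of each of ear_defenders, rod below 0.05 m/s); the robot touches nothing.
It fails at once if a bystander (timer, vial, dish or mug) was moved more than 30 mm (distance of any of timer, vial, dish, mug from where it was at the start of the episode above 0.03 m).
It also fails if it takes over 67 s, if anything falls off the work surface, if the arm or the gripper's body presses on something with over 40 N, if the wrist force passes 120 N, or if a joint passes its speed limit or range.

## Working session

There is one attempt and no reset: what is moved stays moved. The work goes in short steps, Python scripts to look and compute and a tool call to move; the robot and the scene stay as the last step left them, time stands still between calls to the robot, and variables do not carry over. Pictures are saved under pics/ and viewed, at most 14 in all, crops included, and the job is handed in when it is done.

Besides the shell and the picture viewer there is one more tool, called after "Emit:" by a JSON object that holds its "api" and its "payload". arm_command: Moves the arm, as the interface text tells. Its arguments: {"type":"object","properties":{"series":{"type":"array"},"force":{"type":"number"}},"required":["series"]}

```bash
ls; mkdir -p pics
cat > h.py <<'E'
import numpy as np, cv2
from cell import sensors, capture, robot, spotter
def tri(obs):
    A=[];
    for c,(r,q) in obs:
        P=np.array([[c['fx'],0,c['cx']],[0,c['fy'],c['cy']],[0,0,1]])@np.c_[np.array(c['R']),np.array(c['t'])]
        A+= [q*P[2]-P[0], r*P[2]-P[1]]
    A=np.array(A); A=A/np.linalg.norm(A[:,:3],axis=1)[:,None]
    return np.linalg.lstsq(A[:,:3],-A[:,3],rcond=None)[0]
def onz(c,rc,z):
    R=np.array(c['R']);t=np.array(c['t'])
    d=R.T@np.array([(rc[1]-c['cx'])/c['fx'],(rc[0]-c['cy'])/c['fy'],1]); o=-R.T@t
    return o+d*(z-o[2])/d[2]
def proj(c,X):
    p=np.array(c['R'])@X+np.array(c['t']); return np.array([c['fy']*p[1]/p[2]+c['cy'],c['fx']*p[0]/p[2]+c['cx']])
def save(n,c): cv2.imwrite('pics/'+n+'.png',c['color'][:,:,::-1])
E
python3 - <<'E'
from h import *
cs={}
for n in ['scene','top']:
    cs[n]=capture(n); save(n+'1',cs[n]); print(n,-np.array(cs[n]['R']).T@np.array(cs[n]['t']))
for l in ['uv_box','release_hole','rod','rod_tip','rod_handle','sleeve','sleeve_mouth','ear_defenders','crown','rail','bar_mid','timer','vial','dish','mug']:
    o=[];s=''
    for n in cs:
        d=spotter.pinpoint(l,n)
        if d: o.append((cs[n],d[0]['position'])); s+=f" {n} {np.round(d[0]['position'],1)} {d[0]['score']:.2f}"
    print(l,s, np.round(tri(o),1) if len(o)==2 else '')
E
```

```text
pics
scene [  -8.99007386  469.11713554 1126.70781619]
top [ 475.6446949   -88.86674739 1138.14403249]
uv_box  scene [231.8 268.5] 0.59 top [210.8 387.8] 0.63 [ 658.9 -343.8 -265.9]
release_hole  scene [198.8 331.3] 0.64 top [242.7 330.8] 0.67 [ 480.7 -230.5   91.8]
rod  scene [161.6 337.4] 0.52 top [205.1 391.9] 0.61 [ 590.2 -401.1   27.6]
rod_tip  scene [178.4 351.1] 0.61 top [234.1 386.4] 0.41 [ 515.  -383.8   24. ]
rod_handle  
sleeve  scene [157.2 326.4] 0.68 top [189.4 392. ] 0.62 [ 636.  -405.6   10.4]
sleeve_mouth  scene [160.8 336.6] 0.65 top [211.2 388. ] 0.88 [ 573.3 -378.9   60.5]
ear_defenders  
crown  
rail  scene [335.6 210.9] 0.63 top [249.9 157.7] 0.70 [451.5 233.7   2. ]
bar_mid  scene [304.3 207.5] 0.77 top [249.3 146.4] 0.67 [455.  220.7 142.5]
timer  scene [296.7 279.8] 0.61 top [268.9 229.5] 0.92 [406.3  38.   -5. ]
vial  scene [254.1 180. ] 0.45 top [165.7 195.6] 0.51 [687.3 139.6   3.7]
dish  scene [274.6 308.1] 0.68 top [277.5 265.2] 0.74 [390.  -57.9   8.5]
mug  top [169.4 160.9] 0.76
```

View pics/scene1.png

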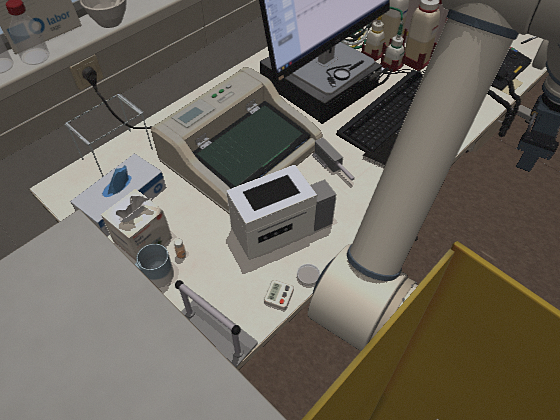

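View pics/top1.png

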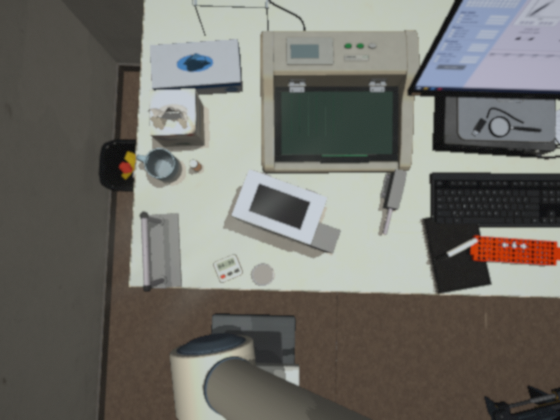

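Scene: box at the centre with its lock housing to the right (top 325,235). The sleeve is at top (395,190) with the rod tip towards (386,234), and the rail bar runs along world x at left (147,215–288). Next I'll measure directions.

Run:
```python
from h import *
c=capture('top')
print(c['fx'])
s=capture('scene')
for n,cc in (('top',c),('scene',s)):
  for l in ['uv_box','rod','sleeve','rail']:
    d=spotter.cut_out(l,n)
    if d:
        m=d[0]['pixels'].astype(np.uint8); k=cv2.findContours(m,0,2)[0]; k=max(k,key=cv2.contourArea)
        print(n,l,d[0]['score'],d[0]['box'],m.sum(),cv2.minAreaRect(k))
# white lid top in top view
hsv=cv2.cvtColor(c['color'],cv2.COLOR_RGB2GRAY)
x=cv2.resize(c['color'][150:260,220:430],None,fx=3.8,fy=3.8,interpolation=cv2.INTER_CUBIC)
cv2.imwrite('pics/crop.png',x[:,:,::-1])
```

```text
411.781126415804
top uv_box 0.9 [232.3, 168.2, 338.6, 253.3] 5025 ((290.0068359375, 211.06021118164062), (108.68379974365234, 53.46585464477539), 20.07152557373047)
top rod 0.41 [381.1, 207.2, 391.1, 234.3] 110 ((387.3235778808594, 220.70591735839844), (4.365641117095947, 26.92145538330078), 14.03624439239502)
top sleeve 0.65 [378.9, 170.8, 406.2, 210.1] 722 ((392.44232177734375, 188.78846740722656), (20.39607810974121, 40.98827362060547), 11.309932708740234)
top rail 0.63 [138.3, 209.7, 182.7, 292.4] 2836 ((160.69952392578125, 250.85482788085938), (79.17974090576172, 38.501747131347656), 87.64669799804688)
scene uv_box 0.56 [223.6, 165.9, 335.8, 260.3] 6701 ((281.5277404785156, 205.97930908203125), (72.12897491455078, 108.67991638183594), 67.30620574951172)
scene rod 0.68 [338.8, 159.5, 353.9, 181.5] 120 ((344.25, 170.25001525878906), (23.33452033996582, 5.656853675842285), 45.0)
scene sleeve 0.76 [314.3, 136.2, 341.7, 173.2] 575 ((326.5000305175781, 155.0), (36.06244659423828, 19.091880798339844), 45.0)
scene rail 0.77 [175.5, 281.4, 255.2, 367.5] 2595 ((211.25001525878906, 318.7500305175781), (103.23758697509766, 33.23401641845703), 45.0)
```

View pics/crop.png

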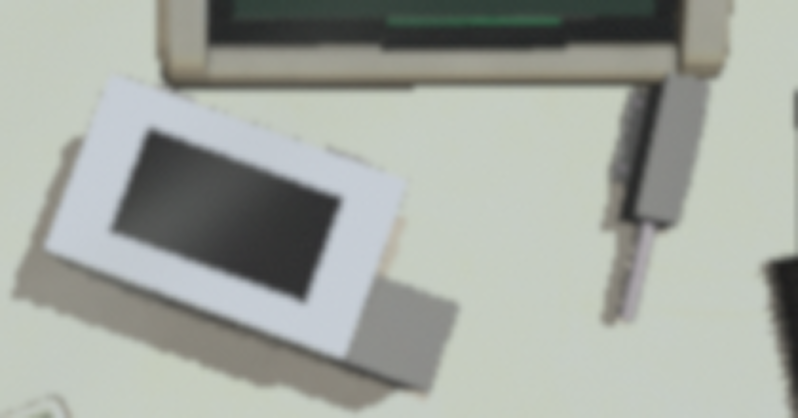

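The crop shows the box turned about 20° (lid corners (113,75), (405,178), (345,358), (45,248)) and the rod about 12–13° (shaft (650,222) to (628,318)).

Run:
```python
from h import *
c=capture('top')
f=lambda x,y,z: onz(c,(150+(y+.5)/3.8-.5,220+(x+.5)/3.8-.5),z)
L=[f(*p,165) for p in [(113,75),(405,178),(345,358),(45,248)]]
print(np.round(L,1),'\n centre',np.mean(L,0))
for a,b in((0,1),(3,2),(1,2),(0,3)):
    d=L[b]-L[a]; print(np.linalg.norm(d),np.degrees(np.arctan2(d[1],d[0])))
H=[f(*p,127) for p in [(460,304),(428,394)]]; print('housing outer corners',H)
t=f(627,320,29); b=f(648,224,29); d=t-b; print('tip',t,'base',b,np.linalg.norm(d),np.degrees(np.arctan2(d[1],d[0])))
S=[f(*p,50) for p in [(665,75),(708,80),(676,222),(637,217)]]; print(np.round(S,1)); d=S[3]-S[0];print(np.degrees(np.arctan2(d[1],d[0])));d=S[2]-S[1];print(np.degrees(np.arctan2(d[1],d[0])))
st=sensors.state(); print(st['position'],st['ee_rot'],st['joints'],st['time_s'])
```

```text
[[ 652.4  -20.9  165. ]
 [ 592.3 -205.6  165. ]
 [ 478.9 -170.3  165. ]
 [ 542.4   18.   165. ]] 
 centre [566.5069745  -94.71234367 165.        ]
194.31437708175014 -108.02533422299443
198.69345201029614 -108.62675489157593
118.76902028508157 162.68849855984243
116.70995008586507 160.55650720290362
housing outer corners [array([ 515.80169401, -247.24702598,  127.        ]), array([ 457.30499127, -227.4458775 ,  127.        ])]
tip [ 511.44396729 -381.51990236   29.        ] base [ 580.28826126 -396.12025424   29.        ] 70.3754721970427 168.0262434535689
[[ 684.2 -401.8   50. ]
 [ 681.4 -432.2   50. ]
 [ 580.2 -410.    50. ]
 [ 583.  -382.6   50. ]]
169.23391688893742
167.59312199002753
[ 153.3137268  -605.92081958  213.93810558] [3.14152722e+00 4.54540725e-06 2.47831271e-01] [-1.41847531e+00  4.93564009e-01  1.34549780e+00  1.77920966e-06
  1.30246527e+00 -9.55107291e-02] 2.15
```

Emit:
{"api": "arm_command", "payload": {"series": [0.048, -0.012, 0.009, 0, 0, 0.049, -0.012, 0.009, 0, 0, 0.049, -0.012, 0.009, 0, 0, 0.049, -0.012, 0.009, 0, 0, 0.049, -0.012, 0.009, 0, 0, 0.049, -0.012, 0.009, 0, 0, 0.049, -0.012, 0.009, 0, 0, 0.049, -0.012, 0.009, 0, 0, 0.049, -0.012, 0.008, 0, 0, 0, 0, 0, 1.4, 0, 0, 0, 0, 1.4, 0, 0, 0, 0, 1.4, 0]}}

```text
time_s: 3.35
position: [545.0, -397.5, 135.4]
ee_rot: [-3.141, 0.0, -0.197]
contact_force: [-0.1, -0.4, 0.8]
finger_gap: 91.3
gripper_force: 0.0
```

Run:
```python
from h import *
c=capture('wrist');t=capture('top'); save('w1',c)
st=sensors.state(); print(st['position'],np.degrees(st['ee_rot']),st['joints'])
for l in ['rod_tip','sleeve_mouth','rod','release_hole']:
    for n in ('wrist','top'):
        for d in spotter.pinpoint(l,n)[:1]: print(l,n,np.round(d['position'],1),round(d['score'],2), onz(c if n=='wrist' else t,d['position'],29))
print('cam',-np.array(c['R']).T@c['t'], np.array(c['R'])[2])
```

```text
[ 544.72439114 -397.8234292   135.58491819] [-1.79999079e+02  3.47250624e-03 -1.11564897e+01] [-7.19251675e-01  6.37725425e-01  1.29967688e+00 -1.76015139e-05
  1.20425086e+00  1.04626844e+00]
rod_tip wrist [245.5 265. ] 0.61 [ 513.3469765  -380.88488497   29.        ]
rod_tip top [231.7 383.4] 0.57 [ 517.13499205 -378.15073776   29.        ]
sleeve_mouth wrist [177.5 264.4] 0.77 [ 581.03472206 -394.50875149   29.        ]
release_hole top [242.9 336.8] 0.98 [ 483.73062772 -252.64927798   29.        ]
cam [ 628.89452001 -414.7561259   306.08377887] [-0.29079426  0.05942722 -0.95493827]
```

View pics/w1.png

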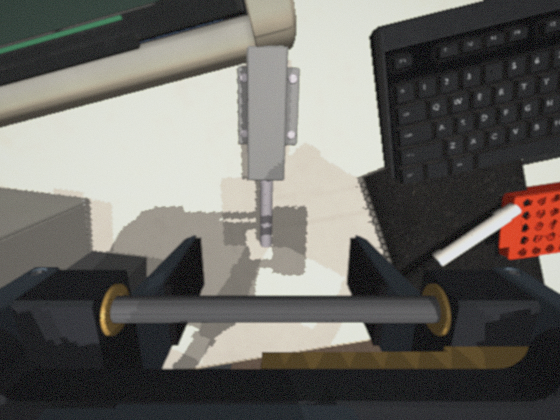

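The wrist view shows the shaft from (265,180) to (265,245), in line with the tool. I'll descend and grip.

Emit:
{"api": "arm_command", "payload": {"series": [0.011, -0.01, 0.02, 0, 0, 0, 0, 0.045, 0, 0, 0, 0, 0.0385, 0, 0, 0, 0, 0.01, 0, 0, 0, 0, 0, 0, 1, 0, 0, 0, 0, 1, 0, 0, 0, 0, 1, 0, 0, 0, 0, 1, 0, 0, 0, 0, 1, 0, 0, 0, 0, 1, 0, 0, 0, 0, 1], "force": 40}}

```text
time_s: 4.95
position: [557.4, -390.3, 22.4]
ee_rot: [3.141, -0.0, -0.192]
contact_force: [0.9, 0.6, -0.3]
finger_gap: 38.1
gripper_force: 0.0
```

Emit:
{"api": "arm_command", "payload": {"series": [0, 0, 0, 0, 1, 0, 0, 0, 0, 1, 0, 0, 0, 0, 1, 0, 0, 0, 0, 1, 0, 0, 0, 0, 1], "force": 40}}

```text
time_s: 5.45
position: [557.3, -390.3, 22.1]
ee_rot: [3.142, 0.0, -0.192]
contact_force: [0.1, -0.6, 0.3]
finger_gap: 11.0
gripper_force: 39.9
```

Emit:
{"api": "arm_command", "payload": {"series": [-0.015, 0, 0, 0, 1, -0.02, 0, 0, 0, 1, -0.025, 0, 0, 0, 1, -0.025, 0, 0, 0, 1, -0.025, 0, 0, 0, 1, -0.02, 0, 0, 0, 1, -0.01, 0, 0, 0, 1, 0, 0, 0, 0, 1]}}

```text
time_s: 6.25
position: [419.1, -363.3, 22.2]
ee_rot: [-3.141, 0.001, -0.193]
contact_force: [0.4, -0.2, -1.8]
finger_gap: 11.1
gripper_force: 39.9
```

Run:
```python
from h import *
c=capture('wrist');save('w2',c)
for l in ['rod_tip','rod_handle','release_hole']:
    for d in spotter.pinpoint(l,'wrist')[:1]: print(l,np.round(d['position'],1),round(d['score'],2), onz(c,d['position'],29))
```

```text
rod_tip [325.2 279.1] 0.87 [ 377.80126411 -358.23142579   29.        ]
rod_handle [106.  274.4] 0.86 [ 510.27242722 -381.02159051   29.        ]
```

View pics/w2.png

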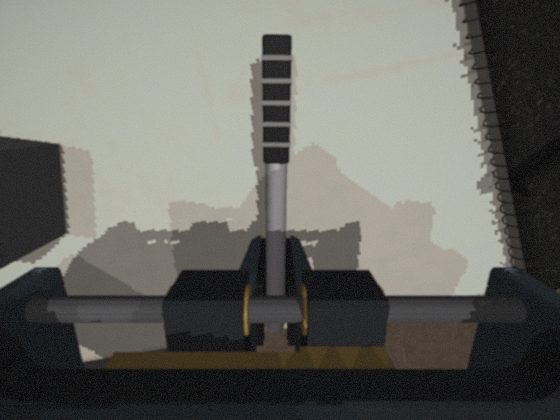

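The wrist view shows the rod free of the sleeve: handle at (275,100), tip near (278,325), and the desk edge just beyond the tip (brown, rows over 320). I'll shift 15 mm back onto the desk, lay the rod down and let go.

Emit:
{"api": "arm_command", "payload": {"series": [0.015, 0, 0.008, 0, 1, 0, 0, 0.008, 0, 1, 0, 0, 0.0035, 0, 1, 0, 0, 0, 0, 0.4, 0, 0, 0, 0, 0.4, 0, 0, 0, 0, 0.4, 0, 0, 0, 0, 0.4, 0, 0, 0, 0, 0.4, 0, 0, -0.02, 0, 0.4, 0, 0, -0.03, 0, 0.4, 0, 0, -0.02, 0, 0.4]}}

```text
time_s: 7.55
position: [434.8, -366.6, 74.2]
ee_rot: [3.141, -0.001, -0.192]
contact_force: [0.7, 0.3, -0.1]
finger_gap: 54.7
gripper_force: 0.0
```

Run:
```python
from h import *
c=capture('wrist')
st=sensors.state(); print(st['position'],st['ee_rot'],st['finger_gap'])
for l in ['rod_tip','rod_handle','rod']:
    for d in spotter.pinpoint(l,'wrist')[:1]: print(l,np.round(d['position'],1),round(d['score'],2), onz(c,d['position'],7))
```

```text
[ 435.76253914 -367.59613678   76.85431909] [ 3.1390245  -0.00364664 -0.19198983] 54.8635533702366
rod_tip [275.2 275.9] 0.56 [ 389.47785306 -358.7314585     7.        ]
rod_handle [109.1 273.3] 0.78 [ 527.26937091 -383.37072512    7.        ]
rod [180.  273.8] 0.68 [ 474.16151004 -373.37441865    7.        ]
```

Emit:
{"api": "arm_command", "payload": {"series": [0.047, -0.001, 0, 0, 0.4, 0.046, 0, 0, 0, 0.4, 0, 0, 0, -1.4, 0.4, 0, 0, 0, -1.4, 0.4, 0, 0, 0, -1.4, 0.4, 0, 0, 0, -1.4, 0.4, 0, 0, 0, -1.4, 0.4, 0, 0, 0, -1.4, 0.4, 0, 0, 0, -1.4, 0.4, 0, 0, 0, -1.4, 0.4, 0, 0, 0, -1.4, 0.4, 0, 0, 0, -1.4, 0.4]}}

```text
time_s: 8.95
position: [525.5, -382.7, 71.2]
ee_rot: [-3.14, -0.001, 1.28]
contact_force: [0.0, -0.5, -0.1]
finger_gap: 54.9
gripper_force: 0.0
```

Emit:
{"api": "arm_command", "payload": {"series": [0, 0, 0, -1.4, 0.4, 0, 0, 0, -1.4, 0.4, 0, 0, 0, -1.4, 0.4, 0, 0, 0, -1.4, 0.4, 0, 0, 0, -1.4, 0.4, 0, 0, 0, -1.4, 0.4, 0, 0, 0, -1.4, 0.4, 0, 0, 0, -1.4, 0.4, 0, 0, 0, -1.4, 0.4, 0, 0, 0, -1.4, 0.4, 0, 0, 0, -1.4, 0.4, 0, 0, 0, -0.7, 0.4]}}

```text
time_s: 10.15
position: [525.5, -382.7, 71.3]
ee_rot: [3.141, -0.002, 2.966]
contact_force: [1.1, 0.6, 0.2]
finger_gap: 54.6
gripper_force: 0.0
```

Run:
```python
from h import *
c=capture('wrist')
st=sensors.state(); print(st['position'],np.degrees(st['ee_rot']),st['joints'])
for l in ['rod_tip','rod_handle','rod']:
    for d in spotter.pinpoint(l,'wrist')[:1]: print(l,np.round(d['position'],1),round(d['score'],2), onz(c,d['position'],7))
for l in ['release_hole']:
    for d in spotter.pinpoint(l,'wrist')[:1]: print(l,np.round(d['position'],1),round(d['score'],2), onz(c,d['position'],85))
```

```text
[ 525.53567967 -382.69004163   71.29752715] [ 1.79941302e+02 -9.61087244e-02  1.70083269e+02] [-7.21202501e-01  6.81650095e-01  1.41923714e+00  3.65811060e-07
  1.04267094e+00 -2.11891854e+00]
rod_tip [ 38.8 274.1] 0.91 [ 389.4814078  -359.43074887    7.        ]
rod_handle [229.9 273.9] 0.65 [ 529.30186843 -384.51067452    7.        ]
rod [160.7 274.7] 0.92 [ 472.74484749 -373.78814115    7.        ]
release_hole [159.7 533.9] 0.87 [ 486.3793813  -238.63129953   85.        ]
```

Emit:
{"api": "arm_command", "payload": {"series": [-0.003, -0.001, 0.03, 0, 0.4, 0, 0, 0.03, 0, 0.4, 0, 0, 0.009, 0, 0.4, 0, 0, 0, 0, 1, 0, 0, 0, 0, 1, 0, 0, 0, 0, 1, 0, 0, 0, 0, 1, 0, 0, 0, 0, 1, 0, 0, 0, 0, 1, 0, 0, 0, 0, 1, 0, 0, 0, 0, 1, 0, 0, 0, 0, 1], "force": 50}}

```text
time_s: 11.6
position: [529.0, -384.8, 4.1]
ee_rot: [-3.141, 0.001, 2.96]
contact_force: [0.1, 1.0, 5.9]
finger_gap: 13.6
gripper_force: 50.0
```

Emit:
{"api": "arm_command", "payload": {"series": [0, 0, -0.018, 0, 1, 0, 0, -0.03, 0, 1, 0, 0, -0.03, 0, 1, 0.031, -0.014, 0, 0, 1, 0.031, -0.014, 0, 0, 1, 0.031, -0.014, 0, 0, 1, 0, 0, 0, 1.3, 1, 0, 0, 0, 1.4, 1, 0, 0, 0, 1.4, 1, 0, 0, 0, 1.4, 1, 0, 0, 0, 1.4, 1, 0, 0, 0, 1.4, 1]}}

```text
time_s: 12.8
position: [429.7, -409.1, 81.6]
ee_rot: [-3.142, -0.0, 2.085]
contact_force: [0.4, -0.4, 0.1]
finger_gap: 13.8
gripper_force: 50.0
```

Emit:
{"api": "arm_command", "payload": {"series": [0, 0, 0, 1.4, 1, 0, 0, 0, 1.4, 1, 0, 0, 0, 1.4, 1, 0, 0, 0, 1.4, 1, 0, 0, 0, 1.4, 1, 0, 0, 0, 1.0, 1, 0, 0, 0, 0, 1]}}

```text
time_s: 13.5
position: [429.7, -409.1, 81.6]
ee_rot: [-3.141, -0.0, 1.251]
contact_force: [0.1, -0.4, -0.8]
finger_gap: 13.5
gripper_force: 50.0
```

```bash
cat > look.py <<'E'
from h import *
cs={n:capture(n) for n in ('wrist','top','scene')}
st=sensors.state(); print(st['position'],np.degrees(st['ee_rot']),st['time_s'])
for l in ['rod_tip','rod_handle','release_hole']:
    o=[]
    for n in cs:
        for d in spotter.pinpoint(l,n)[:1]:
            print(l,n,np.round(d['position'],1),round(d['score'],2), np.round(onz(cs[n],d['position'],85),1))
            if d['score']>.5:o.append((cs[n],d['position']))
    if len(o)>1: print('  tri',np.round(tri(o),1),'wrist+scene', np.round(tri([o[0],o[-1]]),1))
save('w3',cs['wrist'])
E
python3 look.py
```

```text
[ 429.7602542  -409.13091898   81.62965704] [-1.79993826e+02 -3.68313962e-03  7.19839367e+01] 13.65
rod_tip top [246.2 349.4] 0.82 [ 475.7 -276.7   85. ]
rod_tip scene [306.9 204.6] 0.29 [481.  214.6  85. ]
rod_handle wrist [262.2 276. ] 0.94 [ 431.7 -408.9   85. ]
rod_handle top [265.4 401.4] 0.81 [ 430.4 -410.1   85. ]
rod_handle scene [305.6 205.4] 0.73 [482.2 211.1  85. ]
  tri [434.3 -66.1 459.4] wrist+scene [424.8  59.6 486.3]
release_hole top [242.5 336.8] 0.56 [ 484.3 -244.4   85. ]
release_hole scene [196.5 332.6] 0.58 [ 484.  -246.2   85. ]
  tri [ 483.8 -244.6   86.5] wrist+scene [ 483.8 -244.6   86.5]
```

View pics/w3.png

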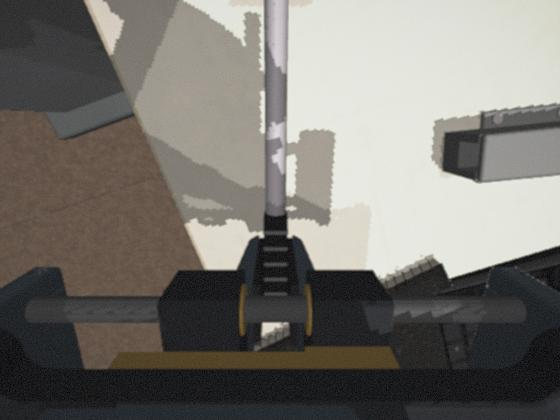

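The wrist view shows the shaft pointing straight ahead (column 276) with the tip beyond the top edge. From the estimates it lines up with the hole within about 1 mm, so I'll advance gently.

Emit:
{"api": "arm_command", "payload": {"series": [0.012, 0, 0, 0, 1, 0.01, 0, 0, 0, 1, 0.006, 0, 0, 0, 1, 0.004, 0, 0, 0, 1, 0.003, 0, 0, 0, 1, 0.003, 0, 0, 0, 1, 0.003, 0, 0, 0, 1, 0, 0, 0, 0, 1]}}

```text
time_s: 14.9
position: [442.6, -369.9, 81.6]
ee_rot: [-3.141, -0.0, 1.253]
contact_force: [-0.5, 0.3, -0.7]
finger_gap: 14.0
gripper_force: 50.0
```

```bash
python3 look.py
python3 - <<'E'
from h import *
a=capture('top')['color'][205:265,290:390]; b=capture('scene')['color'][140:240,290:400]
cv2.imwrite('pics/c4.png',np.hstack([cv2.resize(a,(400,240*1),interpolation=2),cv2.resize(b,(264,240),interpolation=2)])[:,:,::-1])
E
```

```text
[ 442.58340778 -370.39230294   81.65298184] [1.79997173e+02 3.15398104e-03 7.17904248e+01] 15.05
rod_tip top [241.2 332.7] 0.71 [ 487.4 -233.8   85. ]
rod_handle wrist [261.9 274.6] 0.72 [ 443.8 -369.4   85. ]
rod_handle top [260.5 387.7] 0.68 [ 441.9 -375.    85. ]
  tri [ 440.6 -381.2   60.6] wrist+scene [ 440.6 -381.2   60.6]
release_hole top [244.9 336.1] 0.81 [ 478.2 -242.7   85. ]
release_hole scene [197.7 329.3] 0.96 [ 487.7 -236.7   85. ]
  tri [ 482.2 -238.5   88.3] wrist+scene [ 482.2 -238.5   88.3]
```

View pics/c4.png

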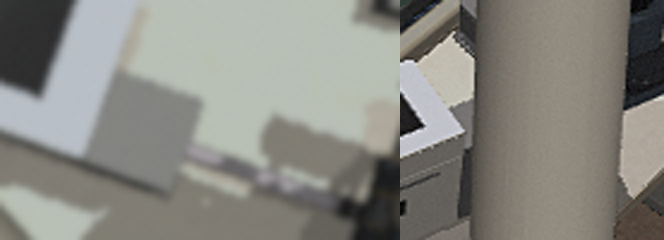

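The crop shows the tip at the middle of the housing's outer face, at about (187,150), with no force yet. I'll continue slowly.

Emit:
{"api": "arm_command", "payload": {"series": [0.003, 0, 0, 0, 1, 0.003, 0, 0, 0, 1, 0.003, 0, 0, 0, 1, 0.002, 0, 0, 0, 1, 0, 0, 0, 0, 1]}}

```text
time_s: 16.1
position: [446.1, -359.4, 81.7]
ee_rot: [-3.141, -0.0, 1.253]
contact_force: [-0.9, -0.1, -0.9]
finger_gap: 13.5
gripper_force: 50.0
```

Emit:
{"api": "arm_command", "payload": {"series": [0.005, 0, 0, 0, 1, 0.005, 0, 0, 0, 1, 0.005, 0, 0, 0, 1, 0.004, 0, 0, 0, 1, 0, 0, 0, 0, 1]}}

```text
time_s: 16.6
position: [452.1, -341.1, 81.7]
ee_rot: [-3.141, -0.0, 1.254]
contact_force: [-0.1, -0.3, 0.3]
finger_gap: 13.4
gripper_force: 50.0
```

Emit:
{"api": "arm_command", "payload": {"series": [0.004, 0, 0, 0, 1, 0.004, 0, 0, 0, 1, 0.004, 0, 0, 0, 1, 0.003, 0, 0, 0, 1, 0, 0, 0, 0, 1]}}

```text
time_s: 17.1
position: [456.8, -327.6, 81.8]
ee_rot: [3.141, 0.001, 1.253]
contact_force: [-1.4, -2.8, -1.3]
finger_gap: 13.3
gripper_force: 50.0
```

Contact at about 3 N, so the latch is starting to move.

Emit:
{"api": "arm_command", "payload": {"series": [0.003, 0, 0, 0, 1, 0.003, 0, 0, 0, 1, 0.002, 0, 0, 0, 1, 0, 0, 0, 0, 1]}}

```text
time_s: 17.5
position: [459.4, -322.6, 82.3]
ee_rot: [3.139, 0.005, 1.254]
contact_force: [-9.9, -22.4, -0.6]
finger_gap: 13.7
gripper_force: 50.0
```

Emit:
{"api": "arm_command", "payload": {"series": [0, 0, 0, 0, 1, 0, 0, 0, 0, 1]}}

```text
time_s: 17.7
position: [459.2, -322.5, 82.2]
ee_rot: [3.14, 0.004, 1.254]
contact_force: [-9.2, -20.5, 0.4]
finger_gap: 13.4
gripper_force: 50.0
```

Run:
```python
from h import *
a=capture('top');b=capture('scene');st=sensors.state(); print(st['position'],st['contact_force'])
for l in ['box_lid','crown','ear_defenders']:
    print(l,[(n,np.round(d['position'],1),round(d['score'],2)) for n in('top','scene') for d in spotter.pinpoint(l,n)[:1]])
cv2.imwrite('pics/c5.png',np.hstack([cv2.resize(a['color'][150:270,200:400],(400,240),interpolation=2),cv2.resize(b['color'][100:280,180:380],(267,240),interpolation=2)])[:,:,::-1])
```

```text
[ 459.22528954 -322.53016116   82.2194773 ] [ -9.10127747 -21.23261335  -0.84640718]Traceback (most recent call last):
  File "<stdin>", line 4, in <module>
ValueError: it knows: bar_mid, crown, crown_under, cup, dish, ear_defenders, mug, rail, release_hole, rod, rod_handle, rod_tip, sleeve, sleeve_mouth, timer, uv_box, vial
```

Run:
```python
from h import *
a=capture('top');b=capture('scene')
for l in ['crown','ear_defenders','cup']:
    print(l,[(n,np.round(d['position'],1),round(d['score'],2)) for n in('top','scene') for d in spotter.pinpoint(l,n)[:2]])
cv2.imwrite('pics/c5.png',np.hstack([cv2.resize(a['color'][150:270,200:400],(400,240),interpolation=2),cv2.resize(b['color'][100:280,180:380],(267,240),interpolation=2)])[:,:,::-1])
```

```text
crown [('top', array([207.1, 275.9]), 0.69), ('scene', array([201.9, 269.1]), 0.55), ('scene', array([335.5, 210.1]), 0.53)]
ear_defenders [('top', array([209.8, 279.5]), 0.66), ('top', array([201.3, 257.7]), 0.26), ('scene', array([226.9, 269.7]), 0.85), ('scene', array([206.1, 269.8]), 0.32)]
cup [('top', array([199.6, 257.1]), 0.9), ('scene', array([228.1, 249.1]), 0.9), ('scene', array([304.7, 207.1]), 0.7)]
```

View pics/c5.png

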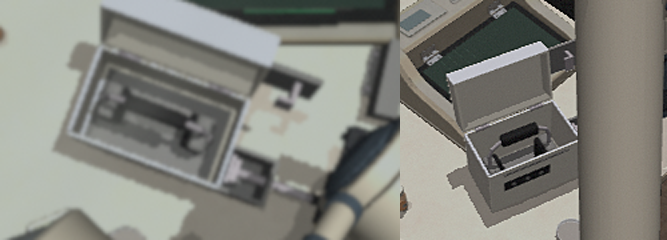

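The picture shows the lid standing open, with the ear defenders inside (crown about (145,110) in the left half). Next: withdraw the rod and lay it down.

Emit:
{"api": "arm_command", "payload": {"series": [-0.01, 0, 0, 0, 1, -0.02, 0, 0, 0, 1, -0.03, 0, 0, 0, 1, -0.03, 0, 0, 0, 1, 0, 0, 0.03, 0, 1, 0, 0, 0.03, 0, 1, 0, 0, 0.0165, 0, 1, 0, 0, 0, 0, 0.4, 0, 0, 0, 0, 0.4, 0, 0, 0, 0, 0.4, 0, 0, 0, 0, 0.4, 0, 0, 0, 0, 0.4]}}

```text
time_s: 19.4
position: [431.3, -405.5, 5.7]
ee_rot: [3.141, 0.0, 1.253]
contact_force: [-0.9, 0.7, -0.3]
finger_gap: 50.6
gripper_force: 0.0
```

Run:
```python
from h import *
a=capture('top');b=capture('scene')
st=sensors.state(); print(st['position'],st['contact_force'],st['finger_gap'])
u=np.array([np.cos(np.radians(71.6)),np.sin(np.radians(71.6))]);v=np.array([u[1],-u[0]])
O=np.array([485.5,-238.5])+160*u+30*v; print('box O',O)
for l in ['crown','crown_under','ear_defenders','bar_mid','rail','uv_box']:
    da=spotter.pinpoint(l,'top');db=spotter.pinpoint(l,'scene')
    if da and db:
        p=tri([(a,da[0]['position']),(b,db[0]['position'])]); print(l,da[0]['score'],db[0]['score'],np.round(p,1),'boxframe',np.round([(p[:2]-O)@v,(p[:2]-O)@u],1))
        if l=='crown':
            q=onz(a,da[0]['position'],131);print(q,(q[:2]-O)@v,(q[:2]-O)@u)
```

```text
[ 431.18664793 -405.48323544    5.51057616] [ 0.49137913 -0.90091777 -0.1146271 ] 54.455893484216865
box O [564.47012626 -96.14930925]
crown 0.75 0.7 [569.5 -90.  139.1] boxframe [2.9 7.4]
[569.60556587 -90.62865404 131.        ] 3.1303059579585524 6.859413859886049
crown_under 0.67 0.95 [569.3 -79.3 120.9] boxframe [-0.7 17.5]
ear_defenders 0.86 0.8 [571.  -92.1   3.2] boxframe [5.  5.9]
bar_mid 0.63 0.73 [453.5 223.6 146.2] boxframe [-206.2  268.4]
rail 0.95 0.76 [451.1 223.2   1.1] boxframe [-208.4  267.2]
uv_box 0.67 0.95 [568.  -91.   -1.6] boxframe [1.7 6. ]
```

The rod is down. I'll lift straight up, then cross high to above the crown.

Emit:
{"api": "arm_command", "payload": {"series": [0, 0, -0.03, 0, 0.4, 0, 0, -0.05, 0, 0.4, 0, 0, -0.05, 0, 0.4, 0, 0, -0.05, 0, 0.4, 0.049, 0.005, 0, 0, 0.4, 0.049, 0.005, 0, 0, 0.4, 0.049, 0.005, 0, 0, 0.4, 0.049, 0.005, 0, 0, 0.4, 0.049, 0.005, 0, 0, 0.4, 0.049, 0.005, 0, 0, 0.4, 0.049, 0.003, 0, 0, 0.4, 0, 0, 0, 0, 0.4]}}

```text
time_s: 21.3
position: [571.0, -84.7, 185.2]
ee_rot: [3.141, -0.001, 1.258]
contact_force: [0.1, -0.6, 0.2]
finger_gap: 55.0
gripper_force: 0.0
```

Run:
```python
from h import *
cs={n:capture(n) for n in('wrist','top','scene')};c=cs['wrist']
st=sensors.state(); print(st['position'],st['ee_rot'],st['contact_force'],st['finger_gap'])
for l,z in [('crown',131),('crown_under',120),('rod_tip',7),('rod_handle',7),('bar_mid',142)]:
    for n in cs:
        for d in spotter.pinpoint(l,n)[:1]: print(l,n,np.round(d['position'],1),round(d['score'],2),np.round(onz(cs[n],d['position'],z),1))
m=spotter.cut_out('rail','top')[0]['pixels']
cv2.imwrite('pics/c6.png',np.hstack([c['color'],cv2.resize(cs['top']['color'][150:310,120:320],(240,192*1),interpolation=2) if 0 else cv2.copyMakeBorder(cv2.resize(cs['top']['color'][195:300,125:195],(240,360),interpolation=2),0,60,0,0,0)])[:,:,::-1])
```

```text
[569.34700025 -89.9386803  185.07877257] [-3.14134755e+00  2.93937061e-04  1.25385619e+00] [-0.42534402 -0.45857412 -0.76841976] 54.69751604258947
crown wrist [238.7 274.3] 0.74 [569.4 -91.4 131. ]
crown scene [200.4 270.7] 0.73 [568.8 -92.6 131. ]
crown_under wrist [229.  275.7] 0.93 [571.9 -87.6 120. ]
crown_under scene [206.1 269.4] 0.92 [564.1 -82.9 120. ]
rod_tip wrist [136.1 110. ] 0.25 [415.   37.4   7. ]
rod_tip top [245.2 344.1] 0.66 [ 478.1 -276.     7. ]
rod_tip scene [199.1 269.4] 0.25 [ 646.9 -163.4    7. ]
rod_handle wrist [254.7 274.4] 0.71 [ 547.  -159.6    7. ]
rod_handle top [262.4 389.9] 0.79 [ 434.4 -402.3    7. ]
rod_handle scene [191.7 376.5] 0.53 [ 440.  -404.1    7. ]
bar_mid top [250.3 144.8] 0.64 [453.3 225.2 142. ]
bar_mid scene [303.  207.4] 0.71 [457. 218. 142.]
```

View pics/c6.png

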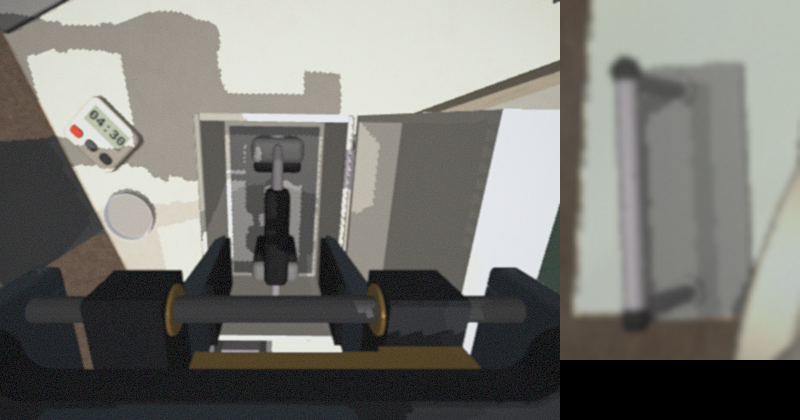

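The view shows the crown centred between the fingers at (276,220); the open lid is at right, columns 355–500. On the right the rail bar runs along x. I'll descend cautiously because the gripper body may come close to the lid's top edge.

Emit:
{"api": "arm_command", "payload": {"series": [0, 0, 0.01, 0, 0.4, 0, 0, 0.008, 0, 0.4, 0, 0, 0.002, 0, 0.4, 0, 0, 0, 0, 0.4]}}

```text
time_s: 22.65
position: [569.1, -89.7, 164.5]
ee_rot: [-3.14, 0.0, 1.253]
contact_force: [-1.2, 0.9, 0.7]
finger_gap: 54.9
gripper_force: 0.0
```

Emit:
{"api": "arm_command", "payload": {"series": [0, 0, 0.001, 0, 0.4, 0, 0, 0.001, 0, 0.4, 0, 0, 0, 0, 0.4]}}

```text
time_s: 22.95
position: [570.2, -90.1, 164.0]
ee_rot: [3.14, -0.0, 1.253]
contact_force: [-3.0, 0.5, 8.8]
finger_gap: 54.3
gripper_force: 0.0
```

Emit:
{"api": "arm_command", "payload": {"series": [0, 0, 0.001, 0, 0.4, 0, 0, 0.001, 0, 0.4, 0, 0, 0, 0, 0.4]}}

```text
time_s: 23.25
position: [571.2, -90.4, 163.2]
ee_rot: [3.137, -0.0, 1.253]
contact_force: [-6.1, 1.3, 21.4]
finger_gap: 54.9
gripper_force: 0.0
```

Contact at the lid's top edge confirms the overlap. Fix: back up and shift 21 mm towards −x (box), open wider and pinch from there. The closing fingers will draw the crown to the gripper's centre.

Emit:
{"api": "arm_command", "payload": {"series": [0, 0, -0.008, 0, 0.2, 0, -0.021, 0, 0, 0.2, 0, 0, 0, 0, 0.2, 0, 0, 0.012, 0, 0.2, 0, 0, 0.006, 0, 0.2, 0, 0, 0, 0, 0.2]}}

```text
time_s: 23.85
position: [549.3, -83.3, 149.7]
ee_rot: [-3.14, 0.0, 1.253]
contact_force: [-0.5, -1.3, 0.1]
finger_gap: 73.1
gripper_force: 0.0
```

Emit:
{"api": "arm_command", "payload": {"series": [0, 0, 0.003, 0, 0.2, 0, 0, 0.003, 0, 0.2, 0, 0, 0.003, 0, 0.2, 0, 0, 0, 0, 0.2]}}

```text
time_s: 24.25
position: [549.4, -83.3, 141.8]
ee_rot: [-3.141, 0.0, 1.253]
contact_force: [0.7, 0.1, -0.9]
finger_gap: 73.1
gripper_force: 0.0
```

Emit:
{"api": "arm_command", "payload": {"series": [0, 0, 0.003, 0, 0.2, 0, 0, 0.003, 0, 0.2, 0, 0, 0, 0, 0.2]}}

```text
time_s: 24.55
position: [549.4, -83.2, 135.8]
ee_rot: [-3.141, 0.0, 1.253]
contact_force: [1.7, -0.0, -0.3]
finger_gap: 73.2
gripper_force: 0.0
```

Emit:
{"api": "arm_command", "payload": {"series": [0, 0, 0.003, 0, 0.2, 0, 0, 0.003, 0, 0.2, 0, 0, 0, 0, 0.2]}}

```text
time_s: 24.85
position: [549.4, -83.3, 129.8]
ee_rot: [-3.141, 0.0, 1.253]
contact_force: [0.1, 0.3, 0.4]
finger_gap: 73.0
gripper_force: 0.0
```

Emit:
{"api": "arm_command", "payload": {"series": [0, 0, 0, 0, 0.5, 0, 0, 0, 0, 0.5, 0, 0, 0, 0, 0.5, 0, 0, 0, 0, 0.5, 0, 0, 0, 0, 0.5], "force": 15}}

```text
time_s: 25.35
position: [549.7, -83.3, 130.3]
ee_rot: [3.141, -0.0, 1.253]
contact_force: [1.2, 0.3, 1.0]
finger_gap: 45.8
gripper_force: 0.3
```

Emit:
{"api": "arm_command", "payload": {"series": [0, 0, 0, 0, 1, 0, 0, 0, 0, 1, 0, 0, 0, 0, 1, 0, 0, 0, 0, 1, 0, 0, 0, 0, 1, 0, 0, 0, 0, 1, 0, 0, 0, 0, 1], "force": 40}}

```text
time_s: 26.05
position: [549.6, -83.3, 130.2]
ee_rot: [-3.142, -0.0, 1.253]
contact_force: [0.3, 0.5, 0.2]
finger_gap: 20.7
gripper_force: 38.4
```

Run:
```python
from h import *
cs={n:capture(n) for n in('wrist','top','scene')};c=cs['wrist']
st=sensors.state(); print(st['position'],st['contact_force'],st['finger_gap'],st['gripper_force'])
cv2.imwrite('pics/c7.png',np.hstack([c['color'][:,100:460],cv2.resize(cs['scene']['color'][130:270,215:335],(360,420),interpolation=2)])[:,:,::-1])
```

```text
[549.56284507 -83.30226388 130.15628787] [ 0.74129419 -0.27584087  0.52725841] 21.139225499972323 38.41998880729079
```

View pics/c7.png

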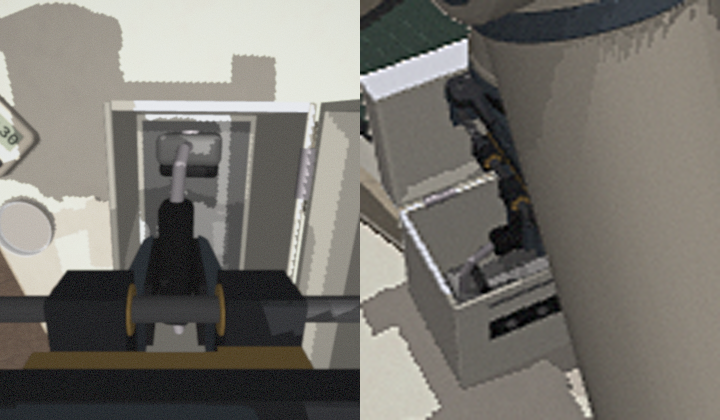

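The crown is pinched (gap 21 mm) and the cups are hanging nearly straight inside the tub. I'll lift straight up.

Emit:
{"api": "arm_command", "payload": {"series": [0, 0, -0.01, 0, 1, 0, 0, -0.02, 0, 1, 0, 0, -0.03, 0, 1, 0, 0, -0.035, 0, 1, 0, 0, -0.035, 0, 1, 0, 0, -0.03, 0, 1, 0, 0, -0.005, 0, 1, 0, 0, 0, 0, 1]}}

```text
time_s: 27.0
position: [549.7, -83.3, 296.0]
ee_rot: [3.14, -0.0, 1.253]
contact_force: [1.1, 0.6, -2.4]
finger_gap: 20.4
gripper_force: 38.3
```

Run:
```python
from h import *
cs={n:capture(n) for n in('wrist','top','scene')}
st=sensors.state(); print(st['position'],st['contact_force'],st['finger_gap'])
a=cs['top']
f=lambda x,y,z: onz(a,(195+(y+.5)/3.43-.5,125+(x-560+.5)/3.43-.5),z)
p,q=f(626,68,142),f(635,318,142); print(p,q,(p+q)/2,np.degrees(np.arctan2(*(p-q)[[1,0]])))
for l in ['bar_mid','crown_under','ear_defenders','rail']:
    o=[(cs[n],d['position'],n,round(d['score'],2)) for n in cs for d in spotter.pinpoint(l,n)[:1]]
    print(l,[(x[2],np.round(x[1],1),x[3]) for x in o], np.round(tri([x[:2] for x in o]),1) if len(o)>1 else '')
```

```text
[548.80805706 -83.11651029 293.75590523] [ 0.32481362  0.54530252 -3.21218788] 20.94580652222756
[539.36291847 231.85098957 142.        ] [365.47609153 216.6853467  142.        ] [452.419505   224.26816814 142.        ] 4.984472740193176
bar_mid [('top', array([251.2, 145.5]), 0.82), ('scene', array([304.9, 206.7]), 0.73)] [451.9 222.7 146.2]
crown_under [('wrist', array([252.2, 276.8]), 0.84), ('scene', array([168.8, 273.2]), 0.79)] [550.8 -87.4 271. ]
ear_defenders [('wrist', array([206.1, 289.4]), 0.75), ('top', array([261.7, 390.3]), 0.66), ('scene', array([191.7, 267.4]), 0.74)] [ 523.8 -167.   205.4]
rail [('wrist', array([127.8, 161.5]), 0.41), ('top', array([248.2, 158.2]), 0.84), ('scene', array([334. , 213.5]), 0.72)] [443.7 162.1  12.1]
```

Emit:
{"api": "arm_command", "payload": {"series": [0.015, -0.01, 0, 0, 1, 0.031, -0.022, 0, 0, 1, 0.036, -0.026, 0, 0, 1, 0.036, -0.026, 0, 0, 1, 0.036, -0.026, 0, 0, 1, 0.036, -0.026, 0, 0, 1, 0.031, -0.022, 0, 0, 1, 0.025, -0.018, 0, 0, 1, 0.015, -0.012, 0, -1, 1, 0, 0, 0, -1.4, 1, 0, 0, 0, -1.4, 1, 0, 0, 0, 0, 1]}}

```text
time_s: 28.95
position: [451.9, 223.9, 295.2]
ee_rot: [-3.142, -0.0, 1.655]
contact_force: [-0.5, -0.2, -2.9]
finger_gap: 20.6
gripper_force: 38.9
```

```bash
cat > l2.py <<'E'
from h import *
import sys
cs={n:capture(n) for n in('wrist','top','scene')}
st=sensors.state(); print(st['position'],np.degrees(st['ee_rot']),st['contact_force'],st['finger_gap'],st['time_s'])
for l in ['bar_mid','crown_under','cup','rail']:
    o=[(cs[n],d['position'],n,round(d['score'],2)) for n in cs for d in spotter.pinpoint(l,n)[:1]]
    print(l,[(x[2],np.round(x[1],1),x[3]) for x in o], np.round(tri([x[:2] for x in o]),1) if len(o)>1 else '')
w=cv2.resize(cs['wrist']['color'],(400,300)); 
cv2.imwrite('pics/%s.png'%sys.argv[1],np.hstack([w,cv2.resize(cs['scene']['color'][230:380,130:290],(320,300),interpolation=2)])[:,:,::-1])
E
python3 l2.py c8
```

```text
[452.3489017  223.4448677  295.22073251] [ 1.79997127e+02 -5.11244393e-03  9.43385535e+01] [-0.01431536  0.1469137  -3.11385686] 19.929108819140136 29.1
bar_mid [('wrist', array([201.6, 275.8]), 0.73), ('top', array([250.5, 145.5]), 0.83), ('scene', array([307.2, 207.7]), 0.85)] [452.5 222.8 139.2]
crown_under [('wrist', array([251.5, 277.1]), 0.67), ('top', array([246.7, 119.4]), 0.86), ('scene', array([275.8, 198.9]), 0.69)] [455.2 227.9 282.9]
cup [('wrist', array([150.4, 282.3]), 0.75), ('top', array([247.5, 163.3]), 0.9), ('scene', array([269.4, 218.2]), 0.97)] [462.2 206.2 193.2]
rail [('wrist', array([174.5, 276.2]), 0.97), ('top', array([250.4, 162.5]), 0.77), ('scene', array([333.6, 214.4]), 0.59)] [452.6 224.1  -7.7]
```

View pics/c8.png

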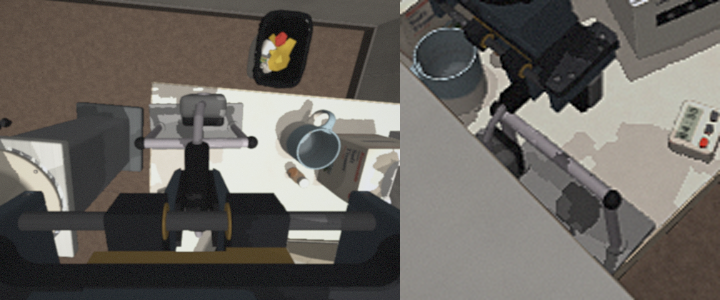

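The bar is level in the wrist view, ball ends at (140,143) and (252,143), and centred under the crown. I'll lower onto it.

Emit:
{"api": "arm_command", "payload": {"series": [0, 0, 0.015, 0, 1, 0, 0, 0.025, 0, 1, 0, 0, 0.025, 0, 1, 0, 0, 0.025, 0, 1, 0, 0, 0.02, 0, 1, 0, 0, 0.01, 0, 1, 0, 0, 0.004, 0, 1, 0, 0, 0, 0, 1]}}

```text
time_s: 30.5
position: [452.7, 223.4, 171.3]
ee_rot: [3.142, -0.0, 1.651]
contact_force: [0.7, 0.6, -2.1]
finger_gap: 20.5
gripper_force: 38.9
```

Emit:
{"api": "arm_command", "payload": {"series": [0, 0, 0.002, 0, 1, 0, 0, 0.002, 0, 1, 0, 0, 0.002, 0, 1, 0, 0, 0, 0, 1]}}

```text
time_s: 30.9
position: [452.5, 223.4, 165.1]
ee_rot: [-3.142, -0.0, 1.651]
contact_force: [-0.7, 1.0, -2.8]
finger_gap: 19.8
gripper_force: 38.9
```

Emit:
{"api": "arm_command", "payload": {"series": [0, 0, 0.002, 0, 1, 0, 0, 0.002, 0, 1, 0, 0, 0, 0, 1]}}

```text
time_s: 31.2
position: [452.4, 223.3, 160.9]
ee_rot: [-3.141, 0.0, 1.651]
contact_force: [0.1, 0.3, -1.5]
finger_gap: 20.5
gripper_force: 38.9
```

Emit:
{"api": "arm_command", "payload": {"series": [0, 0, 0.001, 0, 1, 0, 0, 0.001, 0, 1, 0, 0, 0, 0, 1]}}

```text
time_s: 31.5
position: [452.6, 223.4, 159.1]
ee_rot: [3.142, -0.0, 1.651]
contact_force: [-0.1, 0.3, -2.3]
finger_gap: 20.2
gripper_force: 38.9
```

Emit:
{"api": "arm_command", "payload": {"series": [0, 0, 0.001, 0, 1, 0, 0, 0.001, 0, 1, 0, 0, 0, 0, 1]}}

```text
time_s: 31.8
position: [453.3, 223.4, 157.9]
ee_rot: [3.14, -0.0, 1.651]
contact_force: [0.5, -2.1, 10.6]
finger_gap: 19.9
gripper_force: 39.5
```

Emit:
{"api": "arm_command", "payload": {"series": [0, 0, 0.001, 0, 1, 0, 0, 0.001, 0, 1, 0, 0, 0, 0, 1]}}

```text
time_s: 32.1
position: [454.0, 223.5, 157.0]
ee_rot: [3.138, -0.0, 1.651]
contact_force: [-2.6, -4.2, 27.7]
finger_gap: 19.7
gripper_force: 40.0
```

The cushion is resting on the bar. I'll ease up, open and look.

Emit:
{"api": "arm_command", "payload": {"series": [0, 0, -0.002, 0, 1, 0, 0, -0.001, 0, 0.5, 0, 0, 0, 0, 0.5, 0, 0, 0, 0, 0.5, 0, 0, 0, 0, 0.5, 0, 0, 0, 0, 0.5]}}

```text
time_s: 32.7
position: [452.5, 223.4, 158.0]
ee_rot: [-3.141, 0.0, 1.651]
contact_force: [-0.7, 0.1, 0.2]
finger_gap: 45.6
gripper_force: 0.0
```

Emit:
{"api": "arm_command", "payload": {"series": [0, 0, -0.005, 0, 0.5, 0, 0, -0.01, 0, 0.5, 0, 0, -0.02, 0, 0.5, 0, 0, -0.04, 0, 0.5, 0, 0, -0.05, 0, 0.5, 0, 0, 0, 0, 0.5, 0, 0, 0, 0, 0.5]}}

```text
time_s: 33.4
position: [453.0, 223.6, 284.9]
ee_rot: [3.139, -0.001, 1.651]
contact_force: [-0.2, 0.0, -0.9]
finger_gap: 45.6
gripper_force: 0.0
```

```bash
python3 l2.py c9
python3 - <<'E'
from h import *
c=capture('top')
for l in ['rod_tip','rod_handle']: print(l,[(np.round(d['position']),np.round(onz(c,d['position'],7))) for d in spotter.pinpoint(l,'top')[:1]])
E
```

```text
[451.90079173 223.14801011 282.37265515] [-1.79902701e+02  2.54047005e-02  9.45966182e+01] [-0.75733779 -0.77363418  0.18169961] 45.70918166018664 33.55
bar_mid [('wrist', array([200.8, 273.3]), 0.96), ('top', array([250.4, 146.7]), 0.63), ('scene', array([304.2, 207.4]), 0.89)] [453.4 221.8 141.5]
crown_under [('top', array([246. , 142.6]), 0.84), ('scene', array([305.6, 204.6]), 0.66)] [460.4 228.5 141. ]
cup [('wrist', array([229.7, 275.4]), 0.97), ('top', array([250.9, 176.8]), 0.66), ('scene', array([301.1, 226.9]), 0.91)] [456.8 165.9  76.4]
rail [('wrist', array([177.5, 272.4]), 0.95), ('top', array([248. , 159.1]), 0.94), ('scene', array([334.4, 213.8]), 0.62)] [452.2 227.1   2.1]
rod_tip [(array([244., 342.]), array([ 480., -271.,    7.]))]
rod_handle [(array([262., 390.]), array([ 436., -404.,    7.]))]
```

View pics/c9.png

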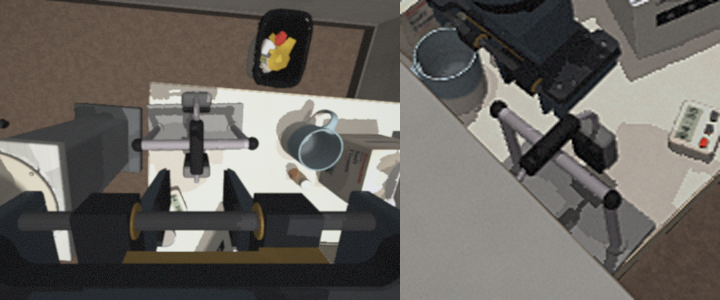

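The ear defenders hang squarely over the bar, one cup on each side and upright. Everything else is in place and the gripper is clear, so I'm handing in.

Emit:
{"api": "arm_command", "payload": {"series": [0, 0, 0, 0, 0.5, 0, 0, 0, 0, 0.5, 0, 0, 0, 0, 0.5, 0, 0, 0, 0, 0.5, 0, 0, 0, 0, 0.5, 0, 0, 0, 0, 0.5, 0, 0, 0, 0, 0.5, 0, 0, 0, 0, 0.5, 0, 0, 0, 0, 0.5, 0, 0, 0, 0, 0.5]}}

```text
time_s: 35.3
position: [452.5, 223.3, 283.2]
ee_rot: [3.142, 0.0, 1.651]
contact_force: [-0.5, -1.4, 0.4]
finger_gap: 45.4
gripper_force: 0.0
```

```bash
python3 -c "
from cell import robot
print(robot.hand_in())"
```

```text
the job is handed in; nothing more can be done
None
```

I handed the job in at about 35 s with the lid open, the rod back on the desk and the ear defenders hanging over the bar, one cup on each side; the hand-in returned no verdict, and the gripper body pressed the lid's top edge once at about 22 N (limit 40 N).

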